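# Rack the hole saws by size

## Robot

A 6-joint arm with a two-finger parallel gripper is mounted at the origin on the work surface. World frame = base frame: x ahead of the robot, y to its left, z up, the work surface at z = 0. Lengths are in m, angles in degrees, forces in N, time in s.
With the tool pointing down it reaches from about 0.35 to 0.95 m from the base axis. Payload 17.4 kg.
Tool frame: the origin (TCP) lies midway between the tips of the shut fingers; the grasp point (between the pads) lies 19 mm behind it; z points along the fingers, y is the line along which they close (so a half turn about z gives the same grasp; the last joint's range is limited). The gripper opens to 93 mm and grips with 3 to 60 N. Pads are 15 mm wide; open, the fingers measure 128 mm over their backs; the gripper's body (75 mm by 188 mm) begins 65 mm behind the grasp point.
Start: joints at [-65.306, 6.646, 82.598, -0, 90.757, -2.166], TCP at [0.305, -0.602, 0.19] pointing down, gripper open.
Joint ranges: [-162.19, 162.19], [-47.58, 125.68], [4.15, 143.07], [-65.23, 245.23], [0.69, 171.88], [-170.13, 170.13]. Speed limits (degrees/s): [108.29, 108.29, 127.2, 180, 180, 180].

## Interface

Orientations are given as a 3x3 rotation matrix whose columns are the frame's x, y, z axes.
In Python, from cell import env gives the robot as it stands.
- The arm moves only by the shell command python3 -m crank 'ROWS'. ROWS is JSON, a list of rows, each a list of 5 numbers: the gripper's target within -1 to 1 (shut at 1, half-way at 0, fully open at -1), then the shift along the tool's x, y, z normalised to -1 to 1, where 1 is 100 mm, then the turn about the tool's z normalised to -1 to 1, where 1 is 45 degrees. In form: [[hand, x, y, z, roll], ...]. A call has 1 to 5 rows; each row shifts and turns the commanded pose from where the row before left it, along the tool's axes as they then stand; what a row does not reach is not made up. A row lasts 1/12 s, in which the tool goes at most 41.7 mm and 7.16 degrees, less where a joint would pass 70% of its speed; a pose out of reach is approached as far as the arm can. A call with a number of a shift or a turn outside -1 to 1 is refused whole. A call with a gripper value outside its range is refused whole. The fingers move at their own pace and stop on an object; the grip force is fixed at half the most. Time passes only in rows, so rows that do not move let the fingers close. It gives the time, the measured TCP pose, the force, the opening and the grip force at its end, in the units of the state.
- env.get_obs(): the state, without advancing time (a new reading comes with each control period).
- env.snapshot(name): name is "scene" or "top" or "wrist"; returns a dict with "pixels" (480x640x3 uint8, red, green, blue), "K" (3x3 intrinsics, pixels), "extrinsics" (4x4, takes a point from camera to world coordinates); the wrist camera has in their place "T_tool_cam" (4x4, takes a point from camera to tool coordinates, whose origin is the TCP and whose axes are the flange's). Camera axes: x right, y down, z forward; pixel columns grow to the right and rows downward; lengths in m; the calibration is good to about 2 mm. The wrist camera is an equidistant fisheye: a pixel r from the principal point sees the ray r / f radians off the axis. A picture is of the moment at which its call begins: read the wrist's pose just before it. There is no depth.
- env.sign_off(): hands the job in; it is judged then, once.
The state is a dict: "clock": time; "joint_pos": joint angles; "qd": joint speeds; "joint_efforts": joint torques, N m; "ee_pos": TCP position; "ee_rot": TCP orientation; "wrist_force": force on the tool from outside, world axes, zero at the start; "moment": the same for the moment, N m; "gripper_width": finger opening in m; "grip_force": force on a finger pad.
Only numpy, scipy, OpenCV 4.12 (cv2) and the standard library are available. Lean on these libraries where they do the work, as an engineer would, in place of code of your own. Each camera call takes 0.05 s, during which the arm holds its last target. There are 200 camera calls.

## Task

Put the four red hole saws away on the wooden rack: stand one, teeth down, in the middle of each black pad, in order of diameter, the smallest next to the yellow end block and the largest at the other end, next to the grey one. Do not knock any of the saws over, and let go of them all.

Things in the scene. Friction and masses are not known exactly. Their poses are not given: they have to be found in the camera images.
- saw_30: red hole saw, 30 mm in diameter, one of four that differ only in diameter (30, 42, 54 and 66 mm) and mass (about 60 to 280 g). A round cup 42 mm tall, standing teeth down on the bench (bench top at z = 0), with a dark collar 20 mm across from 42 to 48 mm up and on top a plain round upright steel shank, 11 mm in diameter, from 48 to 92 mm up, to take hold of. Origin: centre of the underside (the teeth), z up along the shank; its yaw means nothing.
- saw_42: red hole saw, 42 mm in diameter, one of four that differ only in diameter (30, 42, 54 and 66 mm) and mass (about 60 to 280 g). A round cup 42 mm tall, standing teeth down on the bench (bench top at z = 0), with a dark collar 20 mm across from 42 to 48 mm up and on top a plain round upright steel shank, 11 mm in diameter, from 48 to 92 mm up, to take hold of. Origin: centre of the underside (the teeth), z up along the shank; its yaw means nothing.
- saw_54: red hole saw, 54 mm in diameter, one of four that differ only in diameter (30, 42, 54 and 66 mm) and mass (about 60 to 280 g). A round cup 42 mm tall, standing teeth down on the bench (bench top at z = 0), with a dark collar 20 mm across from 42 to 48 mm up and on top a plain round upright steel shank, 11 mm in diameter, from 48 to 92 mm up, to take hold of. Origin: centre of the underside (the teeth), z up along the shank; its yaw means nothing.
- saw_66: red hole saw, 66 mm in diameter, one of four that differ only in diameter (30, 42, 54 and 66 mm) and mass (about 60 to 280 g). A round cup 42 mm tall, standing teeth down on the bench (bench top at z = 0), with a dark collar 20 mm across from 42 to 48 mm up and on top a plain round upright steel shank, 11 mm in diameter, from 48 to 92 mm up, to take hold of. Origin: centre of the underside (the teeth), z up along the shank; its yaw means nothing.
- pad_a: one of four identical black round pads, 72 mm across and 2 mm thick, fixed in a straight row 85 mm apart on a fixed wooden rack (100 x 420 mm, 18 mm high). The letter says nothing about the pad's place in the row. Origin: centre of its underside, 18 mm above the bench; its top is 20 mm above the bench. z up; the row runs along its y axis, either way.
- pad_b: one of four identical black round pads, 72 mm across and 2 mm thick, fixed in a straight row 85 mm apart on a fixed wooden rack (100 x 420 mm, 18 mm high). The letter says nothing about the pad's place in the row. Origin: centre of its underside, 18 mm above the bench; its top is 20 mm above the bench. z up; the row runs along its y axis, either way.
- pad_c: one of four identical black round pads, 72 mm across and 2 mm thick, fixed in a straight row 85 mm apart on a fixed wooden rack (100 x 420 mm, 18 mm high). The letter says nothing about the pad's place in the row. Origin: centre of its underside, 18 mm above the bench; its top is 20 mm above the bench. z up; the row runs along its y axis, either way.
- pad_d: one of four identical black round pads, 72 mm across and 2 mm thick, fixed in a straight row 85 mm apart on a fixed wooden rack (100 x 420 mm, 18 mm high). The letter says nothing about the pad's place in the row. Origin: centre of its underside, 18 mm above the bench; its top is 20 mm above the bench. z up; the row runs along its y axis, either way.
- block_yellow: yellow end block fixed across one end of the rack (which end varies), 70 x 16 mm, 30 mm tall, its top 48 mm above the bench; a like grey block stands at the rack's other end. Origin: centre of its underside, 18 mm above the bench, z up, y along the row of pads (either way). The pads' centres lie 55, 140, 225 and 310 mm from its centre along the row.
There are look-alikes about, which are no part of the job. What is shaped like the saw_66 but orange or purple is not meant.

How it is judged (in metres and radians):
At the end, for the whole second after the job is handed in: Each hole saw stands upright (within 0.1 rad) on its own pad, within 12 mm of the pad's centre along and across the row; diameters 30, 42, 54, 66 mm in that order from the yellow block; all at rest and released (horizontal distance between saw_30 and block_yellow between 0.043 and 0.067 m and x of saw_30 in the frame of block_yellow between -0.012 and 0.012 m and height (world z) of saw_30 between 0.017 and 0.024 m and angle between each of saw_30, saw_42, saw_54, saw_66's own z axis and vertical below 0.1 rad and linear speed of each of saw_30, saw_42, saw_54, saw_66 below 0.02 m/s and contact force between each of saw_30, saw_42, saw_54, saw_66 and the fingers below 0.1 N and horizontal distance between saw_42 and block_yellow between 0.128 and 0.152 m and x of saw_42 in the frame of block_yellow between -0.012 and 0.012 m and height (world z) of saw_42 between 0.017 and 0.024 m and horizontal distance between saw_54 and block_yellow between 0.213 and 0.237 m and x of saw_54 in the frame of block_yellow between -0.012 and 0.012 m and height (world z) of saw_54 between 0.017 and 0.024 m and horizontal distance between saw_66 and block_yellow between 0.298 and 0.322 m and x of saw_66 in the frame of block_yellow between -0.012 and 0.012 m and height (world z) of saw_66 between 0.017 and 0.024 m); the robot touches nothing.
It fails at once if a hole saw is knocked over (leans more than 0.7 rad) (angle between any of saw_30, saw_42, saw_54, saw_66's own z axis and vertical above 0.7 rad).
It also fails if it takes over 122 s, if anything falls off the work surface, if the arm or the gripper's body presses on something with over 40 N, if the wrist force passes 120 N, or if a joint passes its speed limit or range.

## Working session

There is one attempt and no reset: what is moved stays moved. The work goes in short steps, Python scripts to look and compute and a shell command to move; the robot and the scene stay as the last step left them, time stands still between calls to the robot, and variables do not carry over. Pictures are saved under pics/ and viewed, at most 14 in all, crops included, and the job is handed in when it is done.

```bash
mkdir -p pics; ls
python3 - <<'E'
from cell import env
import cv2,pickle
o=env.get_obs();print(o)
d={}
for n in("top","scene"):
    s=env.snapshot(n);d[n]=s;cv2.imwrite(f"pics/{n}0.png",s["pixels"][:,:,::-1]);print(n,s["K"],s["extrinsics"])
pickle.dump(d,open("s0.pkl","wb"))
E
```

```text
pics
{'clock': 0.0, 'joint_pos': array([-6.53057227e+01,  6.67410085e+00,  8.26354291e+01,  2.68195574e-04,
        9.07562770e+01, -2.16571362e+00]), 'qd': array([-0.03298132,  0.0936625 , -0.07164895, -0.01070866, -0.01337685,
       -0.08934996]), 'joint_efforts': array([ 1.51813663e-03, -7.21244645e+01, -6.22619176e+01,  7.80833163e-02,
        2.35433358e-02, -1.84818332e-04]), 'ee_pos': array([ 0.30486897, -0.60196595,  0.18950891]), 'ee_rot': array([[ 8.92113228e-01,  4.51811645e-01, -4.75584118e-04],
       [ 4.51811893e-01, -8.92112617e-01,  1.04546946e-03],
       [ 4.80806867e-05, -1.14755170e-03, -9.99999340e-01]]), 'wrist_force': array([-0.77820723,  0.8745683 , -0.03838178]), 'moment': array([ 0.01006948, -0.00080328, -0.05391691]), 'grip_force': 0.0, 'gripper_width': 0.09281084112805867}
top [[579.39316756   0.         315.39135475]
 [  0.         579.39316756 238.09477507]
 [  0.           0.           1.        ]] [[ 0.00551474 -0.99098547  0.13385587  0.34730253]
 [-0.99998113 -0.00582768 -0.00194621 -0.04745313]
 [ 0.00270873 -0.13384261 -0.9909989   1.11614682]
 [ 0.          0.          0.          1.        ]]
scene [[453.09117277   0.         319.95416036]
 [  0.         453.09117277 241.60524823]
 [  0.           0.           1.        ]] [[ 0.66518513  0.45716556 -0.59036294  0.98492177]
 [ 0.74665122 -0.40049984  0.531142   -0.48271437]
 [ 0.00637957 -0.79410297 -0.60774976  0.54399098]
 [ 0.          0.          0.          1.        ]]
```

View pics/top0.png

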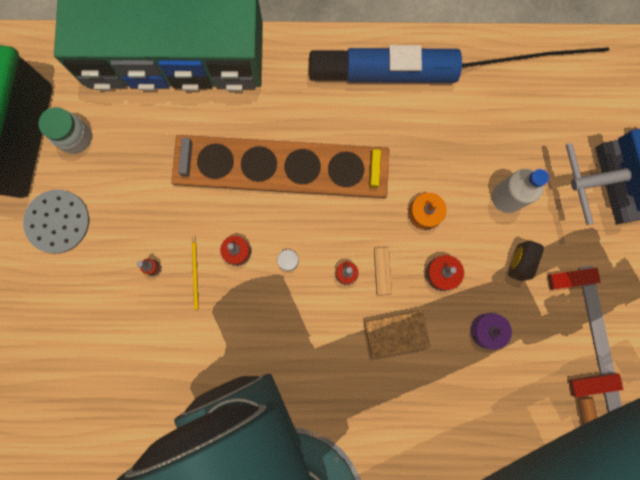

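View pics/scene0.png

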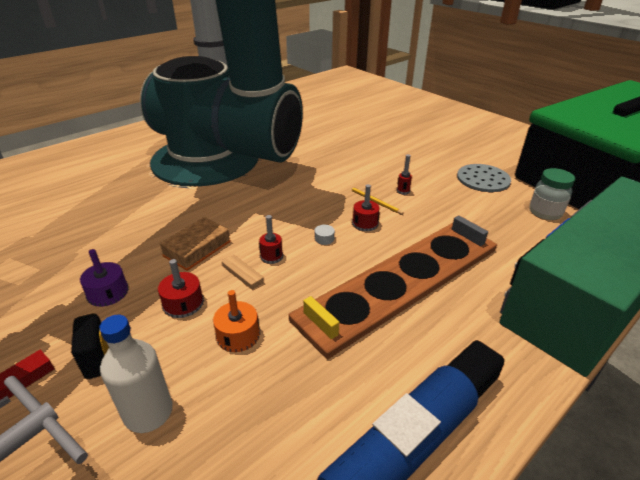

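The top view shows the red saws at about (150,266) = 30 mm, (347,272) = 42, (235,249) = 54 and (445,272) = 66. Look-alikes are orange (428,210), purple (491,331) and the red clamp jaws (575,278). The yellow block is at (376,168) and the grey one at (185,157). I'll take enlarged crops to check these.

Run:
```python
import cv2,pickle,numpy as np
d=pickle.load(open("s0.pkl","rb"))
im=d["top"]["pixels"][:,:,::-1]
def cell(cx,cy,w,h,z):
    c=cv2.resize(im[cy-h:cy+h,cx-w:cx+w],None,fx=z,fy=z,interpolation=cv2.INTER_CUBIC)
    for k in range(0,2*w,5):
        cv2.line(c,(k*z,0),(k*z,6 if k%10 else 12),(255,255,255),1)
    for k in range(0,2*h,5):
        cv2.line(c,(0,k*z),(6 if k%10 else 12,k*z),(255,255,255),1)
    return c
a=[cell(x,y,25,25,8) for x,y in((150,265),(235,250),(345,270),(445,270))]
g=np.vstack([np.hstack(a[:2]),np.hstack(a[2:])]);g=cv2.resize(g,(600,600));cv2.imwrite("pics/c1.png",g)
# red blobs + dark pads
hsv=cv2.cvtColor(im.copy(),cv2.COLOR_BGR2HSV)
m=((hsv[...,0]<6)|(hsv[...,0]>173))&(hsv[...,1]>150)&(hsv[...,2]>60)
for n,M,A in(("red",m,60),("dark",hsv[...,2]<60,500),("yel",(abs(hsv[...,0].astype(int)-27)<5)&(hsv[...,1]>200),60)):
    k,l,s,c=cv2.connectedComponentsWithStats(M.astype(np.uint8))
    for i in range(1,k):
        if s[i,4]>A: print(n,s[i],c[i].round(1))
cv2.imwrite("pics/c2.png",cell(280,165,115,40,3))
```

```text
red [221 236  28  28 430] [235. 250.]
red [429 256  34  34 739] [445.  272.7]
red [336 263  22  21 200] [346.4 273.7]
red [549 269  51  19 632] [573.7 278.1]
red [572 374  50  23 770] [596.6 384.7]
dark [ 310   52   38   28 1053] [328.6  65.5]
dark [   0   57   52  140 4707] [ 21.4 128.5]
dark [ 62  58  66  29 734] [93.8 67.1]
dark [164  59  90  29 992] [213.3  72.3]
dark [ 596  132   44   91 1928] [620.9 173.6]
dark [509 242  34  38 726] [527.1 261.4]
dark [ 118  375  213  105 2836] [271.1 429.1]
dark [187 377  71  34 591] [221.2 390.9]
dark [ 485  400  155   80 4609] [575.5 447.1]
dark [ 133  402  126   69 2681] [195.8 432.6]
yel [370 149  11  38 323] [374.9 167.8]
yel [192 243   6  67 177] [194.4 276.4]
```

View pics/c1.png

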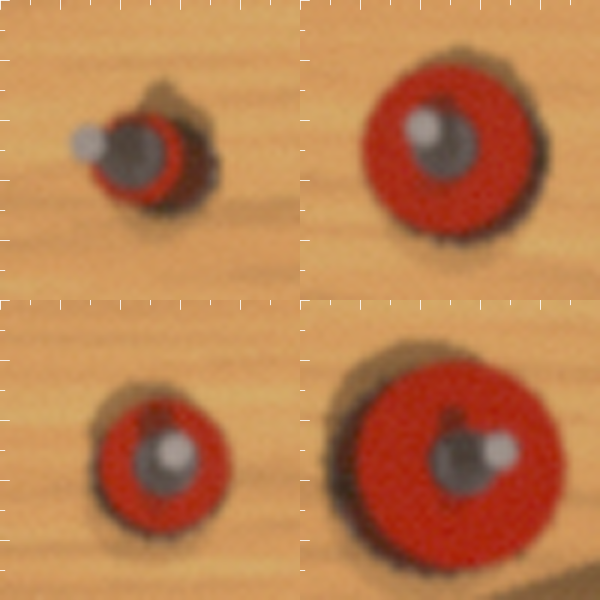

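View pics/c2.png

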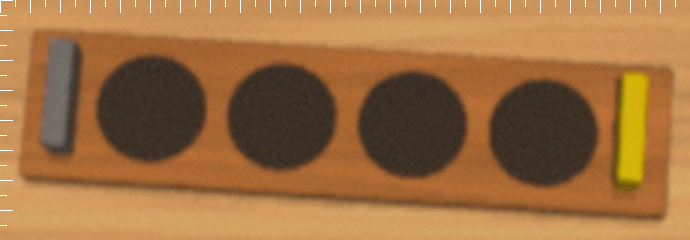

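The crops confirm four red cups with dark collars and steel shanks in increasing size, all separate from the orange and purple ones. The four pads lie in a row with yellow on the right. Next I compute positions with redundancy: cup rim against shank tip, and the row fit.

```bash
cat > h.py <<'E'
import numpy as np,pickle
def ray(s,u,v,z):
    E=s["extrinsics"];d=E[:3,:3]@np.linalg.solve(s["K"],[u,v,1]);return (E[:3,3]+d*(z-E[2,3])/d[2])
E
python3 - <<'E'
import pickle,numpy as np
from h import *
s=pickle.load(open("s0.pkl","rb"))["top"]
S={30:((137,158),(88,144),15.4,(125,240)),54:((148,151),(122,128),28.7,(210,225)),42:((164,167.5),(176,152),23,(320,245)),66:((160.5,165),(200,152),35,(420,245))}
for k,(c,t,dpx,o) in S.items():
    a=ray(s,o[0]+c[0]/6,o[1]+c[1]/6,.042);b=ray(s,o[0]+t[0]/6,o[1]+t[1]/6,.092)
    print(k,a.round(4),b.round(4),"diam",(dpx*1.07/579.4).round(4) if 0 else round(dpx*1.07/579.4,4))
P=np.array([ray(s,165+x/3,125+y/3,.020)for x,y in((151,108),(282,117),(412.5,125),(543.5,133))])[:,:2]
print(P.round(4),np.linalg.norm(np.diff(P,axis=0),axis=1))
m=P.mean(0);d=P[3]-P[0];d/=np.linalg.norm(d)
F=[m+d*.085*(1.5-i) for i in range(4)];print("from yellow:",np.round(F,4),d,np.degrees(np.arctan2(*d[::-1])))
y=ray(s,165+633/3,125+128/3,.048);print("yellow",y,(m+d*.1825).round(4))
E
```

```text
30 [0.4376 0.2613 0.042 ] [0.4375 0.2616 0.092 ] diam 0.0284
54 [0.4688 0.1008 0.042 ] [0.47   0.1018 0.092 ] diam 0.053
42 [ 0.4275 -0.1092  0.042 ] [ 0.4284 -0.1099  0.092 ] diam 0.0425
66 [ 0.4294 -0.2938  0.042 ] [ 0.4294 -0.2941  0.092 ] diam 0.0646
[[ 0.6454  0.1456]
 [ 0.6399  0.0607]
 [ 0.6351 -0.0238]
 [ 0.6303 -0.1086]] [0.08510925 0.0846554  0.08490656]
from yellow: [[ 0.6302 -0.1088]
 [ 0.6352 -0.0239]
 [ 0.6402  0.0609]
 [ 0.6452  0.1458]] [-0.05900261 -0.99825783] -93.38256514477465
yellow [ 0.6267043  -0.16347371  0.048     ] [ 0.6269 -0.1637]
```

```bash
python3 -m crank '[[-1,0,0,0,0.149],[-1,0,0,0,0.149],[-1,0,0,0,0.149],[-1,0,0,0,0.149]]' >/dev/null
python3 -m crank '[[-1,0.14,-0.342,0,0],[-1,0.14,-0.342,0,0],[-1,0.14,-0.342,0,0],[-1,0.14,-0.342,0,0],[-1,0.14,-0.342,0,0]]'
python3 -m crank '[[-1,0.14,-0.342,0,0],[-1,0.14,-0.342,0,0],[-1,0.14,-0.342,0,0],[-1,0.14,-0.342,0,0],[-1,0,0,0,0]]'
python3 -m crank '[[-1,0,0,0,0],[-1,0,0,0,0],[-1,0,0,0,0]]'
```

```text
clock: 0.85
ee_pos: [0.375, -0.4294, 0.1898]
ee_rot: [[1.0, 0.0, -0.0], [0.0, -1.0, 0.0], [-0.0, -0.0, -1.0]]
wrist_force: [-0.3, -0.6, -0.1]
gripper_width: 0.0934
grip_force: 0.0
clock: 1.27
ee_pos: [0.4324, -0.2898, 0.1904]
ee_rot: [[1.0, 0.004, 0.001], [0.004, -1.0, 0.001], [0.001, -0.001, -1.0]]
wrist_force: [-0.3, -0.4, -0.3]
gripper_width: 0.0931
grip_force: 0.0
clock: 1.52
ee_pos: [0.4304, -0.2951, 0.19]
ee_rot: [[1.0, -0.0, -0.0], [-0.0, -1.0, 0.0], [-0.0, -0.0, -1.0]]
wrist_force: [0.4, -0.4, -0.1]
gripper_width: 0.093
grip_force: 0.0
```

```bash
python3 -m crank '[[-1,-0.01,-0.013,0.35,0],[-1,0,0,0.35,0],[-1,0,0,0.35,0],[-1,0,0,0.29,0],[-1,0,0,0,0]]'
python3 -m crank '[[0.3,0,0,0,0],[0.6,0,0,0,0],[0.8,0,0,0,0],[1,0,0,0,0],[1,0,0,0,0]]' 
python3 -m crank '[[1,0,0,0,0],[1,0,0,0,0],[1,0,0,0,0],[1,0,0,0,0],[1,0,0,0,0]]'
python3 - <<'E'
from cell import env
import cv2
cv2.imwrite("pics/w1.png",env.snapshot("wrist")["pixels"][:,:,::-1])
E
```

```text
clock: 1.93
ee_pos: [0.4268, -0.2922, 0.0502]
ee_rot: [[1.0, -0.001, -0.007], [-0.001, -1.0, 0.005], [-0.007, -0.005, -1.0]]
wrist_force: [-0.1, 0.2, -0.7]
gripper_width: 0.0928
grip_force: 0.0
clock: 2.35
ee_pos: [0.4302, -0.2934, 0.0576]
ee_rot: [[1.0, 0.001, 0.002], [0.001, -1.0, -0.001], [0.002, 0.001, -1.0]]
wrist_force: [0.2, 0.3, -0.5]
gripper_width: 0.0646
grip_force: 0.0
clock: 2.77
ee_pos: [0.4297, -0.293, 0.0563]
ee_rot: [[1.0, 0.001, 0.0], [0.001, -1.0, -0.0], [0.0, 0.0, -1.0]]
wrist_force: [0.7, -0.3, -0.3]
gripper_width: 0.0307
grip_force: 0.0
```

View pics/w1.png

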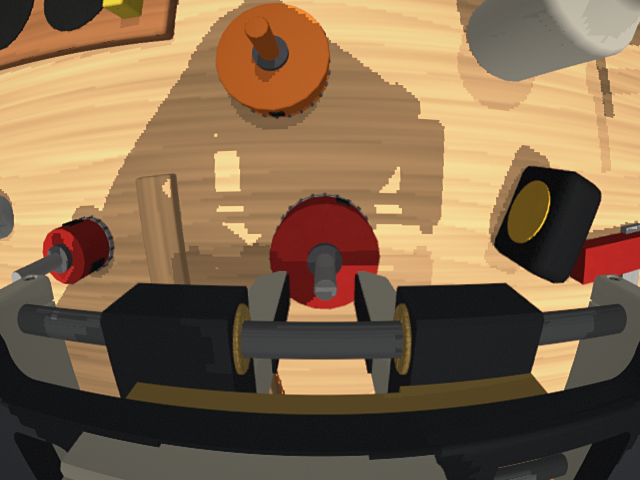

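The wrist view shows the 66 mm saw's shank at (326,285), centred between the fingers at (272,320) and (378,320). I'll finish closing and lift.

```bash
python3 -m crank '[[1,0,0,0,0],[1,0,0,0,0],[1,0,0,0,0],[1,0,0,0,0],[1,0,0,0,0]]' 
python3 -m crank '[[1,0,0,0,0],[1,0,0,0,0],[1,0,0,0,0]]' 
python3 -m crank '[[1,0,0,-0.1,0],[1,0,0,-0.2,0],[1,0,0,-0.3,0],[1,0,0,-0.3,0],[1,0,0,-0.3,0]]'
python3 -m crank '[[1,0,0,0,0],[1,0,0,0,0],[1,0,0,0,0]]'
```

```text
clock: 3.23
ee_pos: [0.4298, -0.2931, 0.0563]
ee_rot: [[1.0, 0.001, 0.0], [0.001, -1.0, -0.0], [0.0, 0.0, -1.0]]
wrist_force: [-0.6, -1.6, -0.1]
gripper_width: 0.0099
grip_force: 30.0
clock: 3.48
ee_pos: [0.4297, -0.293, 0.0563]
ee_rot: [[1.0, 0.001, 0.0], [0.001, -1.0, -0.0], [0.0, 0.0, -1.0]]
wrist_force: [-0.3, -1.0, -0.9]
gripper_width: 0.0098
grip_force: 30.0
clock: 3.9
ee_pos: [0.4294, -0.2927, 0.1781]
ee_rot: [[1.0, 0.001, -0.0], [0.001, -1.0, 0.0], [-0.0, -0.0, -1.0]]
wrist_force: [0.9, 0.4, -1.4]
gripper_width: 0.0096
grip_force: 30.0
clock: 4.15
ee_pos: [0.4295, -0.2927, 0.1755]
ee_rot: [[1.0, 0.001, -0.001], [0.001, -1.0, 0.001], [-0.001, -0.001, -1.0]]
wrist_force: [0.8, -0.7, -2.8]
gripper_width: 0.0095
grip_force: 30.0
```

```bash
python3 -m crank '[[1,0.06,-0.12,0,0],[1,0.12,-0.25,0,0],[1,0.14,-0.28,0,0],[1,0.14,-0.28,0,0],[1,0.14,-0.28,0,0]]' >/dev/null
python3 -m crank '[[1,0.14,-0.28,0,0],[1,0.14,-0.28,0,0],[1,0.14,-0.28,0,0],[1,0.14,-0.28,0,0],[1,0.14,-0.28,0,0]]' >/dev/null
python3 -m crank '[[1,0.14,-0.28,0,0],[1,0.14,-0.28,0,0],[1,0.14,-0.28,0,0],[1,0.14,-0.28,0,0],[1,0.14,-0.28,0,0]]' >/dev/null
python3 -m crank '[[1,0.1,-0.2,0,0],[1,0.07,-0.14,0,0],[1,0.027,-0.035,0,0],[1,0,0,0,0],[1,0,0,0,0]]' >/dev/null
python3 -m crank '[[1,0,0,0,0],[1,0,0,0,0],[1,0,0,0,0]]'
```

```text
clock: 6.07
ee_pos: [0.649, 0.1448, 0.1765]
ee_rot: [[1.0, -0.0, 0.0], [-0.0, -1.0, -0.0], [0.0, 0.0, -1.0]]
wrist_force: [-0.3, -0.2, -1.9]
gripper_width: 0.0094
grip_force: 30.0
```

```bash
python3 -m crank '[[1,-0.038,-0.01,0.2,0],[1,0,0,0.25,0],[1,0,0,0.2,0],[1,0,0,0.15,0],[1,0,0,0.1,0]]' 
python3 -m crank '[[1,0,0,0.05,0],[1,0,0,0.03,0],[1,0,0,0.01,0],[1,0,0,0,0],[1,0,0,0,0]]' 
python3 -m crank '[[0.7,0,0,0,0],[0.5,0,0,0,0],[0.3,0,0,0,0],[0,0,0,0,0],[0,0,0,0,0]]' 
python3 -m crank '[[0,0,0,0,0],[0,0,0,0,0],[0,0,0,0,0],[0,0,0,0,0],[0,0,0,0,0]]'
python3 - <<'E'
from cell import env
import cv2
cv2.imwrite("pics/w2.png",env.snapshot("wrist")["pixels"][:,:,::-1])
E
```

```text
clock: 6.48
ee_pos: [0.6448, 0.1462, 0.0846]
ee_rot: [[1.0, 0.0, -0.001], [0.0, -1.0, -0.0], [-0.001, 0.0, -1.0]]
wrist_force: [-0.1, -0.9, -0.8]
gripper_width: 0.0098
grip_force: 30.0
clock: 6.9
ee_pos: [0.6458, 0.1467, 0.0782]
ee_rot: [[1.0, 0.001, 0.001], [0.001, -1.0, 0.0], [0.001, -0.0, -1.0]]
wrist_force: [-0.8, 0.8, -1.0]
gripper_width: 0.0095
grip_force: 30.0
clock: 7.32
ee_pos: [0.6454, 0.1467, 0.0774]
ee_rot: [[1.0, 0.001, 0.0], [0.001, -1.0, 0.0], [0.0, -0.0, -1.0]]
wrist_force: [0.5, 0.2, -0.5]
gripper_width: 0.0358
grip_force: 0.0
clock: 7.73
ee_pos: [0.6453, 0.1466, 0.0772]
ee_rot: [[1.0, 0.001, -0.0], [0.001, -1.0, 0.0], [-0.0, -0.0, -1.0]]
wrist_force: [-0.1, -0.1, 0.4]
gripper_width: 0.0463
grip_force: 0.0
```

View pics/w2.png

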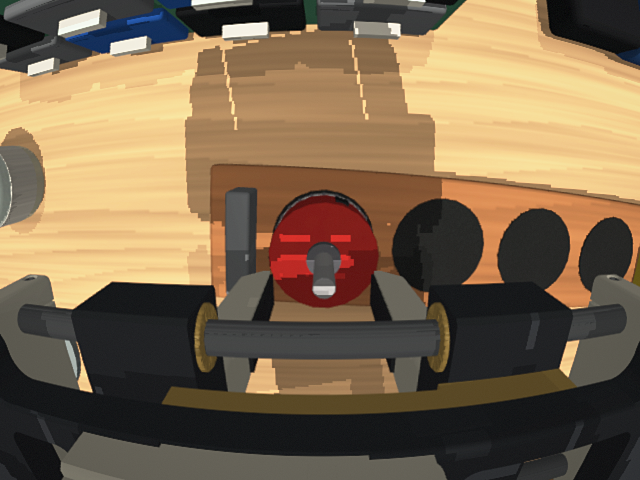

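The 66 mm saw stands centred on the pad beside the grey block, with its shank at (323,280) free between the fingers. The 54 mm saw is next.

```bash
python3 -m crank '[[0,0,0,-0.1,0],[0,0,0,-0.25,0],[0,0,0,-0.35,0],[0,0,0,-0.25,0],[0,-0.1,0.02,-0.1,0]]' >/dev/null
python3 -m crank '[[-0.3,-0.25,0.07,0,0],[-0.3,-0.35,0.09,0,0],[-0.3,-0.35,0.09,0,0],[-0.3,-0.35,0.09,0,0],[-0.3,-0.25,0.07,0,0]]' >/dev/null
python3 -m crank '[[-0.3,-0.11,0.026,0,0],[-0.3,0,0,0,0],[-0.3,0,0,0,0],[-0.3,0,0,0,0],[-0.3,0,0,0,0]]'
```

```text
clock: 9.03
ee_pos: [0.47, 0.1011, 0.1822]
ee_rot: [[1.0, 0.001, -0.0], [0.001, -1.0, -0.0], [-0.0, 0.0, -1.0]]
wrist_force: [-0.5, -0.8, 0.5]
gripper_width: 0.0602
grip_force: 0.0
```

```bash
python3 -m crank '[[-0.3,-0.006,0,0.2,0],[-0.3,0,0,0.3,0],[-0.3,0,0,0.3,0],[-0.3,0,0,0.2,0],[-0.3,0,0,0.15,0]]' >/dev/null
python3 -m crank '[[-0.3,0,0,0.08,0],[-0.3,0,0,0.03,0],[0.2,0,0,0,0],[0.5,0,0,0,0],[1,0,0,0,0]]' 
python3 -m crank '[[1,0,0,0,0],[1,0,0,0,0],[1,0,0,0,0],[1,0,0,0,0],[1,0,0,0,0]]' >/dev/null
python3 -m crank '[[1,0,0,0,0],[1,0,0,0,0],[1,0,0,0,0],[1,0,0,0,0],[1,0,0,0,0]]' >/dev/null
python3 -m crank '[[1,0,0,0,0],[1,0,0,0,0]]'
```

```text
clock: 9.87
ee_pos: [0.4694, 0.1011, 0.0574]
ee_rot: [[1.0, 0.001, 0.001], [0.001, -1.0, 0.0], [0.001, -0.0, -1.0]]
wrist_force: [-0.4, -0.4, 1.1]
gripper_width: 0.0451
grip_force: 0.0
clock: 10.87
ee_pos: [0.4688, 0.101, 0.0564]
ee_rot: [[1.0, 0.001, 0.0], [0.001, -1.0, 0.0], [0.0, -0.0, -1.0]]
wrist_force: [-0.1, 0.6, 2.4]
gripper_width: 0.0094
grip_force: 30.0
```

```bash
python3 -m crank '[[1,0,0,-0.1,0],[1,0,0,-0.25,0],[1,0,0,-0.35,0],[1,0,0,-0.35,0],[1,0,0,-0.25,0]]' >/dev/null
python3 -m crank '[[1,0.1,0.02,0,0],[1,0.25,0.06,0,0],[1,0.35,0.08,0,0],[1,0.35,0.08,0,0],[1,0.35,0.08,0,0]]' >/dev/null
python3 -m crank '[[1,0.2,0.05,0,0],[1,0.11,0.031,0,0],[1,0,0,0,0],[1,0,0,0,0],[1,0,0,0,0]]'  >/dev/null
python3 -m crank '[[1,0,0,0,0],[1,0,0,0,0]]'
```

```text
clock: 12.28
ee_pos: [0.6391, 0.0613, 0.1868]
ee_rot: [[1.0, 0.001, 0.001], [0.001, -1.0, 0.0], [0.001, -0.0, -1.0]]
wrist_force: [0.4, -0.0, -1.4]
gripper_width: 0.0098
grip_force: 30.0
```

```bash
python3 -m crank '[[1,0.01,0.005,0.2,0],[1,0,0,0.3,0],[1,0,0,0.25,0],[1,0,0,0.15,0],[1,0,0,0.1,0]]' >/dev/null
python3 -m crank '[[1,0,0,0.05,0],[1,0,0,0.03,0],[1,0,0,0.015,0],[1,0,0,0,0],[1,0,0,0,0]]' 
python3 -m crank '[[0.7,0,0,0,0],[0.5,0,0,0,0],[0.3,0,0,0,0],[0,0,0,0,0],[0,0,0,0,0]]' 
python3 -m crank '[[0,0,0,0,0],[0,0,0,0,0],[0,0,0,0,0],[0,0,0,0,0],[0,0,0,0,0]]' 
python3 -m crank '[[0,0,0,-0.1,0],[0,0,0,-0.25,0],[0,0,0,-0.35,0],[0,0,0,-0.25,0],[0,0,0,-0.1,0]]' >/dev/null
python3 -m crank '[[0,0,0,0,0],[0,0,0,0,0],[0,0,0,0,0]]'
```

```text
clock: 13.12
ee_pos: [0.6413, 0.0605, 0.0778]
ee_rot: [[1.0, 0.001, 0.001], [0.001, -1.0, 0.0], [0.001, -0.0, -1.0]]
wrist_force: [0.3, -0.4, -2.2]
gripper_width: 0.0095
grip_force: 30.0
clock: 13.53
ee_pos: [0.6409, 0.0604, 0.0769]
ee_rot: [[1.0, 0.001, 0.0], [0.001, -1.0, -0.0], [0.0, 0.0, -1.0]]
wrist_force: [-0.6, -1.1, 0.3]
gripper_width: 0.0363
grip_force: 0.0
clock: 13.95
ee_pos: [0.6408, 0.0605, 0.0767]
ee_rot: [[1.0, 0.001, -0.0], [0.001, -1.0, 0.0], [-0.0, -0.0, -1.0]]
wrist_force: [1.0, 0.1, 0.5]
gripper_width: 0.0464
grip_force: 0.0
clock: 14.62
ee_pos: [0.6402, 0.0604, 0.1799]
ee_rot: [[1.0, 0.001, -0.002], [0.001, -1.0, -0.0], [-0.002, 0.0, -1.0]]
wrist_force: [1.1, -0.0, -0.2]
gripper_width: 0.0467
grip_force: 0.0
```

```bash
python3 -m crank '[[0,-0.1,0.08,0,0],[-0.3,-0.2,0.16,0,0],[-0.3,-0.3,0.24,0,0],[-0.3,-0.3,0.24,0,0],[-0.3,-0.3,0.24,0,0]]' >/dev/null
python3 -m crank '[[-0.3,-0.3,0.24,0,0],[-0.3,-0.3,0.24,0,0],[-0.3,-0.2,0.16,0,0],[-0.3,-0.124,0.098,0,0],[-0.3,0,0,0,0]]' >/dev/null
python3 -m crank '[[-0.3,0,0,0,0],[-0.3,0,0,0,0],[-0.3,0,0,0,0]]'
```

```text
clock: 15.7
ee_pos: [0.4287, -0.1091, 0.1812]
ee_rot: [[1.0, 0.001, -0.001], [0.001, -1.0, 0.0], [-0.001, -0.0, -1.0]]
wrist_force: [0.5, 0.0, 0.5]
gripper_width: 0.0604
grip_force: 0.0
```

```bash
python3 -m crank '[[-0.3,-0.008,0.003,0.2,0],[-0.3,0,0,0.3,0],[-0.3,0,0,0.3,0],[-0.3,0,0,0.2,0],[-0.3,0,0,0.14,0]]' >/dev/null
python3 -m crank '[[-0.3,0,0,0.08,0],[-0.3,0,0,0.03,0],[0.2,0,0,0,0],[0.5,0,0,0,0],[1,0,0,0,0]]' 
python3 -m crank '[[1,0,0,0,0],[1,0,0,0,0],[1,0,0,0,0],[1,0,0,0,0],[1,0,0,0,0]]' >/dev/null
python3 -m crank '[[1,0,0,0,0],[1,0,0,0,0],[1,0,0,0,0],[1,0,0,0,0],[1,0,0,0,0]]' >/dev/null
python3 -m crank '[[1,0,0,0,0],[1,0,0,0,0]]'
```

```text
clock: 16.53
ee_pos: [0.4283, -0.1099, 0.0578]
ee_rot: [[1.0, 0.001, 0.001], [0.001, -1.0, -0.0], [0.001, 0.0, -1.0]]
wrist_force: [0.3, -0.1, -0.7]
gripper_width: 0.0448
grip_force: 0.0
clock: 17.53
ee_pos: [0.4278, -0.1098, 0.0568]
ee_rot: [[1.0, 0.001, 0.0], [0.001, -1.0, -0.0], [0.0, 0.0, -1.0]]
wrist_force: [0.0, 0.1, 2.3]
gripper_width: 0.0093
grip_force: 30.0
```

```bash
python3 -m crank '[[1,0,0,-0.1,0],[1,0,0,-0.25,0],[1,0,0,-0.35,0],[1,0,0,-0.35,0],[1,0,0,-0.25,0]]' >/dev/null
python3 -m crank '[[1,0.1,-0.04,0,0],[1,0.2,-0.08,0,0],[1,0.35,-0.145,0,0],[1,0.35,-0.145,0,0],[1,0.35,-0.145,0,0]]' >/dev/null
python3 -m crank '[[1,0.35,-0.145,0,0],[1,0.2,-0.08,0,0],[1,0.174,-0.079,0,0],[1,0,0,0,0],[1,0,0,0,0]]'  >/dev/null
python3 -m crank '[[1,0,0,0,0],[1,0,0,0,0],[1,0,0,0,0]]'
```

```text
clock: 19.03
ee_pos: [0.6345, -0.0241, 0.1871]
ee_rot: [[1.0, 0.0, 0.0], [0.0, -1.0, -0.0], [0.0, 0.0, -1.0]]
wrist_force: [0.3, -0.6, -0.6]
gripper_width: 0.0092
grip_force: 30.0
```

```bash
python3 -m crank '[[1,0.006,0,0.2,0],[1,0,0,0.3,0],[1,0,0,0.25,0],[1,0,0,0.15,0],[1,0,0,0.1,0]]' >/dev/null
python3 -m crank '[[1,0,0,0.05,0],[1,0,0,0.03,0],[1,0,0,0.015,0],[1,0,0,0,0],[1,0,0,0,0]]' 
python3 -m crank '[[0.7,0,0,0,0],[0.5,0,0,0,0],[0.3,0,0,0,0],[0,0,0,0,0],[0,0,0,0,0]]' >/dev/null
python3 -m crank '[[0,0,0,0,0],[0,0,0,0,0],[0,0,0,0,0],[0,0,0,0,0],[0,0,0,0,0]]' 
python3 -m crank '[[0,0,0,-0.1,0],[0,0,0,-0.25,0],[0,0,0,-0.35,0],[0,0,0,-0.25,0],[0,0,0,-0.1,0]]' >/dev/null
python3 -m crank '[[0,0,0,0,0],[0,0,0,0,0],[0,0,0,0,0]]'
```

```text
clock: 19.87
ee_pos: [0.6361, -0.0238, 0.0783]
ee_rot: [[1.0, 0.001, 0.001], [0.001, -1.0, -0.0], [0.001, 0.0, -1.0]]
wrist_force: [0.5, -0.3, -0.5]
gripper_width: 0.0096
grip_force: 30.0
clock: 20.7
ee_pos: [0.6357, -0.0237, 0.0772]
ee_rot: [[1.0, 0.001, -0.0], [0.001, -1.0, 0.0], [-0.0, -0.0, -1.0]]
wrist_force: [-0.2, 0.3, 0.0]
gripper_width: 0.0462
grip_force: 0.0
clock: 21.37
ee_pos: [0.6351, -0.0237, 0.1804]
ee_rot: [[1.0, 0.001, -0.002], [0.001, -1.0, 0.0], [-0.002, -0.0, -1.0]]
wrist_force: [-0.6, 0.6, -0.1]
gripper_width: 0.0464
grip_force: 0.0
```

```bash
python3 -m crank '[[0,-0.07,-0.1,0,0],[-0.3,-0.14,-0.2,0,0],[-0.3,-0.21,-0.305,0,0],[-0.3,-0.21,-0.305,0,0],[-0.3,-0.21,-0.305,0,0]]' >/dev/null
python3 -m crank '[[-0.3,-0.21,-0.305,0,0],[-0.3,-0.21,-0.305,0,0],[-0.3,-0.21,-0.305,0,0],[-0.3,-0.21,-0.305,0,0],[-0.3,-0.14,-0.2,0,0]]' >/dev/null
python3 -m crank '[[-0.3,-0.07,-0.1,0,0],[-0.3,-0.085,-0.116,0,0],[-0.3,0,0,0,0],[-0.3,0,0,0,0],[-0.3,0,0,0,0]]'
python3 -m crank '[[-0.3,0,0,0,0],[-0.3,0,0,0,0]]'
```

```text
clock: 22.62
ee_pos: [0.4382, 0.2606, 0.1817]
ee_rot: [[1.0, 0.0, -0.001], [0.0, -1.0, -0.001], [-0.001, 0.001, -1.0]]
wrist_force: [0.1, -0.1, -0.8]
gripper_width: 0.0603
grip_force: 0.0
clock: 22.78
ee_pos: [0.4384, 0.2606, 0.1821]
ee_rot: [[1.0, -0.0, -0.0], [-0.0, -1.0, -0.0], [-0.0, 0.0, -1.0]]
wrist_force: [0.3, 0.4, 0.4]
gripper_width: 0.0605
grip_force: 0.0
```

```bash
python3 -m crank '[[-0.3,-0.008,-0.008,0.2,0],[-0.3,0,0,0.3,0],[-0.3,0,0,0.3,0],[-0.3,0,0,0.2,0],[-0.3,0,0,0.15,0]]' >/dev/null
python3 -m crank '[[-0.3,0,0,0.08,0],[-0.3,0,0,0.03,0],[0.2,0,0,0,0],[0.5,0,0,0,0],[1,0,0,0,0]]' 
python3 -m crank '[[1,0,0,0,0],[1,0,0,0,0],[1,0,0,0,0],[1,0,0,0,0],[1,0,0,0,0]]' >/dev/null
python3 -m crank '[[1,0,0,0,0],[1,0,0,0,0],[1,0,0,0,0],[1,0,0,0,0],[1,0,0,0,0]]' >/dev/null
python3 -m crank '[[1,0,0,0,0],[1,0,0,0,0]]'
```

```text
clock: 23.62
ee_pos: [0.4377, 0.2622, 0.0574]
ee_rot: [[1.0, 0.001, 0.001], [0.001, -1.0, 0.001], [0.001, -0.001, -1.0]]
wrist_force: [0.1, -0.1, 0.8]
gripper_width: 0.0451
grip_force: 0.0
clock: 24.62
ee_pos: [0.4372, 0.262, 0.0563]
ee_rot: [[1.0, 0.001, 0.0], [0.001, -1.0, 0.0], [0.0, -0.0, -1.0]]
wrist_force: [-0.5, 0.7, 1.8]
gripper_width: 0.0096
grip_force: 30.0
```

```bash
python3 -m crank '[[1,0,0,-0.1,0],[1,0,0,-0.25,0],[1,0,0,-0.35,0],[1,0,0,-0.35,0],[1,0,0,-0.25,0]]' 
python3 -m crank '[[1,0,0.1,0,0],[1,0,0.25,0,0],[1,0,0.36,0,0],[1,0,0.36,0,0],[1,0,0.36,0,0]]' >/dev/null
python3 -m crank '[[1,0,0.36,0,0],[1,0,0.36,0,0],[1,0,0.36,0,0],[1,0,0.36,0,0],[1,0,0.36,0,0]]' >/dev/null
python3 -m crank '[[1,0,0.25,0,0],[1,0,0.15,0,0],[1,0.1,0.078,0,0],[1,0.25,0,0,0],[1,0.35,0,0,0]]' >/dev/null
python3 -m crank '[[1,0.35,0,0,0],[1,0.35,0,0,0],[1,0.25,0,0,0],[1,0.15,0,0,0],[1,0.13,0,0,0]]' >/dev/null
python3 -m crank '[[1,0,0,0,0],[1,0,0,0,0],[1,0,0,0,0],[1,0,0,0,0]]'
```

```text
clock: 25.03
ee_pos: [0.4373, 0.2621, 0.19]
ee_rot: [[1.0, 0.001, 0.002], [0.001, -1.0, 0.001], [0.002, -0.001, -1.0]]
wrist_force: [0.3, 0.3, -0.3]
gripper_width: 0.0094
grip_force: 30.0
clock: 27.03
ee_pos: [0.6297, -0.1088, 0.1865]
ee_rot: [[1.0, 0.001, 0.0], [0.001, -1.0, -0.0], [0.0, 0.0, -1.0]]
wrist_force: [0.0, 0.9, -0.9]
gripper_width: 0.0093
grip_force: 30.0
```

```bash
python3 -m crank '[[1,0.003,0,0.2,0],[1,0,0,0.3,0],[1,0,0,0.25,0],[1,0,0,0.15,0],[1,0,0,0.1,0]]' >/dev/null
python3 -m crank '[[1,0,0,0.05,0],[1,0,0,0.03,0],[1,0,0,0.012,0],[1,0,0,0,0],[1,0,0,0,0]]' 
python3 -m crank '[[0.7,0,0,0,0],[0.5,0,0,0,0],[0.3,0,0,0,0],[0,0,0,0,0],[0,0,0,0,0]]' >/dev/null
python3 -m crank '[[0,0,0,0,0],[0,0,0,0,0],[0,0,0,0,0],[0,0,0,0,0],[0,0,0,0,0]]' 
python3 -m crank '[[0,0,0,-0.1,0],[0,0,0,-0.25,0],[0,0,0,-0.35,0],[0,0,0,-0.35,0],[0,-0.1,0,-0.1,0]]' >/dev/null
python3 -m crank '[[0,-0.25,0.1,0,0],[0,-0.35,0.15,0,0],[0,-0.35,0.15,0,0],[0,-0.35,0.15,0,0],[0,-0.35,0.15,0,0]]' >/dev/null
python3 -m crank '[[0,-0.25,0.1,0,0],[0,0,0,0,0],[0,0,0,0,0],[0,0,0,0,0]]'
python3 - <<'E'
from cell import env
import cv2,pickle
s=env.snapshot("top");pickle.dump(s,open("s1.pkl","wb"))
cv2.imwrite("pics/t2.png",cv2.resize(s["pixels"][115:225,150:410,::-1],None,fx=3,fy=3,interpolation=cv2.INTER_CUBIC))
E
```

```text
clock: 27.87
ee_pos: [0.6312, -0.1088, 0.0781]
ee_rot: [[1.0, 0.001, 0.001], [0.001, -1.0, -0.0], [0.001, 0.0, -1.0]]
wrist_force: [-0.1, -0.1, -0.5]
gripper_width: 0.0098
grip_force: 30.0
clock: 28.7
ee_pos: [0.6307, -0.1087, 0.077]
ee_rot: [[1.0, 0.001, -0.0], [0.001, -1.0, 0.0], [-0.0, -0.0, -1.0]]
wrist_force: [-0.4, -0.0, -0.2]
gripper_width: 0.0466
grip_force: 0.0
clock: 29.87
ee_pos: [0.4311, -0.1888, 0.1926]
ee_rot: [[1.0, 0.0, 0.001], [0.0, -1.0, -0.0], [0.001, 0.0, -1.0]]
wrist_force: [0.1, 0.2, 0.2]
gripper_width: 0.0467
grip_force: 0.0
```

View pics/t2.png

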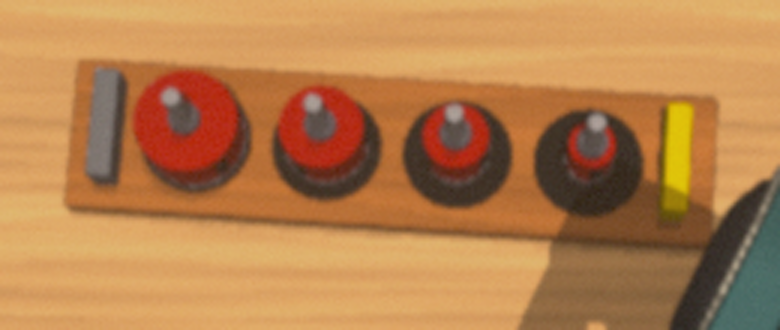

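All four stand upright in order 66, 54, 42, 30 from grey to yellow, with shank tips at crop (171,97), (313,102), (454,113) and (597,121). One numeric check before handing in.

Run:
```python
import pickle,numpy as np
from h import *
s=pickle.load(open("s1.pkl","rb"))
F=[[0.6452,.1458],[.6402,.0609],[.6352,-.0239],[.6302,-.1088]]
e=[]
for (t,f) in zip(((171,97),(313,102),(454,113),(597,121)),F):
    e.append((ray(s,150+t[0]/3,115+t[1]/3,.112)[:2]-f)*1000)
e=np.array(e);print(e.round(1))
if abs(e).max()<6:
    from cell import env
    print(env.sign_off())
```

```text
[[ 0.1 -0.8]
 [ 2.6 -0.4]
 [ 1.4  0.4]
 [ 2.   0.3]]
the job is handed in; nothing more can be done
None
```

The job is handed in: all four red saws stand upright and released on the rack, 30, 42, 54 and 66 mm in order from the yellow block, each measured within 3 mm of its pad's centre; I haven't seen the judge's result.

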